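Push the row of wheel hubs home and close the keeper

ROBOT

A 6-joint arm with a two-finger parallel gripper is mounted at the origin on a cart in front of the work surface, level with it; the furniture and walls round the work are solid. World frame = base frame: x ahead of the robot, y to its left, z up, the work surface at z = 0. Lengths are in m, angles in rad, forces in N, time in s.
With the tool pointing down it reaches from about 0.375 to 0.975 m from the base axis. Payload 3.8 kg.
Tool frame: the origin (TCP) lies midway between the tips of the shut fingers; the grasp point (between the pads) lies 19 mm behind it; z points along the fingers, y is the line along which they close (so a half turn about z gives the same grasp; the last joint's range is limited). The gripper opens to 85 mm and grips with 20 to 120 N. Pads are 22 mm wide; open, the fingers measure 114 mm over their backs; the gripper's body (76 mm by 85 mm) begins 54 mm behind the grasp point. The pads swing forward as they close: fully open they stand 13 mm farther back than shut.
Start: joints at [1.112, 0.264, 1.604, -0, 1.274, -0.037], TCP at [0.276, 0.616, 0.208] pointing down, gripper open.
Joint ranges: [-2.63, 2.63], [-0.94, 2.18], [0.31, 2.57], [-1.31, 4.45], [0, 2.66], [-2.55, 2.55]. Speed limits (rad/s): [2.57, 2.57, 3.14, 3.14, 3.14, 3.14].

INTERFACE

Orientations are given as a unit quaternion [w, x, y, z].
In Python, from station import readout, vision, order gives the robot as it stands.
- The arm moves only by the shell command python3 -m jog 'ROWS'. ROWS is JSON, a list of rows, each an object of numbers: "tx", "ty", "tz": the shift along the tool's x, y, z in mm; "roll": the turn about the tool's z in degrees; "fingers": the opening, from 0 (shut) to 1 (fully open). In form: [{"tx": .., "ty": .., "tz": .., "roll": .., "fingers": ..}, ...]. A call has exactly 10 rows; each row is the pose to reach, as a shift and turn from the pose commanded when the call began, along the tool's axes at that moment; what a row does not reach only later rows make up. A row lasts 1/12 s, in which the tool goes at most 41.7 mm and 7.16 degrees, less where a joint would pass 70% of its speed; a pose out of reach is approached as far as the arm can. A call with a gripper value outside its range is refused whole. The fingers move at their own pace and stop on an object; the grip force is fixed at half the most. Time passes only in rows, so rows that repeat a pose let the fingers close, or fill a call up. It gives the time, the measured TCP pose, the force, the opening and the grip force at its end, in the units of the state.
- readout.state(): the state, without advancing time (a new reading comes with each control period).
- vision.camera(name): name is "scene" or "side" or "wrist"; returns the picture (384x512x3 uint8, red, green, blue); there is no depth.
- vision.camera_params(name): a dict with "K" (3x3 intrinsics, pixels), "rvec" (rotation vector, rad) and "tvec" (3), from world to camera coordinates, as OpenCV has them. Camera axes: x right, y down, z forward; pixel columns grow to the right and rows downward; lengths in m; the calibration is good to about 2 mm. A picture is of the moment at which its call begins: read the wrist's pose just before it. camera_params takes no time and is no camera call; for the wrist camera it gives the pose at the moment of the call.
- order.sign_off(): hands the job in; it is judged then, once.
The state is a dict: "clock": time; "qpos": joint angles; "dq": joint speeds; "tau": joint torques, N m; "ee_pos": TCP position; "tool_rot": TCP orientation; "force": force on the tool from outside, world axes, zero at the start; "wrist_torque": the same for the moment, N m; "grip_width": finger opening in m; "grip_force": force on a finger pad.
Only numpy, scipy, OpenCV 4.12 (cv2) and the standard library are available. Lean on these libraries where they do the work, as an engineer would, in place of code of your own. Each camera call takes 0.05 s, during which the arm holds its last target. There are 200 camera calls.

TASK

With the fingertips, push the row of three touching wheel hubs along the feed track as one row until the first hub is fully home against the blue stop block. Then push the red tab of the keeper slide all the way across the track behind the last hub, and move clear. Do not lift the hubs or let the row come apart or ride up out of the track, and do not disturb the other things on the worktop.

Things in the scene. Friction and masses are not known exactly. Their poses are not given: they have to be found in the camera images.
- track: fixed feed track: base plate 66 mm wide (its x), 280 mm long (its y, -140 to +140 mm), 6 mm thick. Origin at the centre of its underside on the worktop, z up. The hubs lie on the plate between two guide strips 49 mm apart, tops 14 mm above the worktop. Blue stop block, 32 mm high, at the +y end; the -y end is open. With all hubs home their centres are at y = +99, +53, +7 mm
- bracket (a point): top centre of the keeper's fixed blue bracket beside the track, 24 mm above the worktop; bracket with its guide blocks spans track x -34 to -88 mm, track y -46 to -6 mm; axes as the track
- stop_face (a point): centre of the stop block's face that the first hub must meet (track y = +122 mm), 17 mm above the worktop; axes as the track
- hub_front: silver turned wheel hub lying flat in the track, a disc of diameter 46 mm and height 21 mm, 0.07 kg (varies); origin at the centre of its underside, z up. The one nearest the stop
- hub_mid: silver turned wheel hub lying flat in the track, a disc of diameter 46 mm and height 21 mm, 0.07 kg (varies); origin at the centre of its underside, z up. The middle one
- hub_back: silver turned wheel hub lying flat in the track, a disc of diameter 46 mm and height 21 mm, 0.07 kg (varies); origin at the centre of its underside, z up. The last one, farthest from the stop; its free side, away from the stop, is where to push. Hub tops stand 27 mm above the worktop
- keeper (a joint): travel of the keeper slide in m: 0 to 0.006 at the start (open), 0.048 fully across. Moves along track +x, needs about 1.5 N, stays where left. Steel blade 60 mm long, 8x8 mm, 16 to 24 mm above the worktop, at track y -22 to -30 mm: 6 mm behind the last hub when all are home. Inner end at track x -30 mm at 0, +18 mm at 0.048. Hubs not home block it
- keeper_tab (a point): centre of the keeper's upright red tab, 8 mm thick (track x), 24 mm wide (track y), from 31 to 59 mm above the worktop on an 8 mm neck; this point is 45 mm above the worktop, at track x = -48 mm open and 0 when closed, y = -26 mm. Push it on its -x side, towards track +x
- nut_m16: the loose steel hexagon nut, 24x28x13 mm; a bystander, leave it where it is; origin at the centre of its underside
- marker: the loose cream and red marker pen, 124 mm long, 16 mm thick; a bystander, leave it where it is; origin at the centre of its underside
- tool_vice: the small loose toolmaker's vice, 58x139x40 mm; a bystander, leave it where it is; origin at the centre of its underside
- chip_brush: the loose brush with a wooden handle, 183 mm long, 10 mm thick; a bystander, leave it where it is; origin at the centre of its underside
- wheel_hub_0: a larger spare wheel hub, 58 mm across and 23 mm high, loose on the worktop away from the track; a bystander, leave it where it is; origin at the centre of its underside
There are look-alikes about, which are no part of the job. What is shaped like the hub_back but turquoise is not meant.

How it is judged:
On the way, in this order (a step that is already met when the one before it is completed fails the run):
1. all three hubs home against the stop in one row, keeper still open (y of hub_front in the frame of track above 0.095 m and y of hub_mid in the frame of track above 0.0485 m and y of hub_back in the frame of track above 0.002 m and z of each of hub_front, hub_mid, hub_back in the frame of track below 0.009 m and angle between each of hub_front, hub_mid, hub_back's own z axis and vertical below 0.12 rad and value of joint keeper below 0.02 m), for 0.2 s.
2. keeper pushed fully across behind the last hub (y of hub_front in the frame of track above 0.095 m and y of hub_mid in the frame of track above 0.0485 m and y of hub_back in the frame of track above 0.002 m and z of each of hub_front, hub_mid, hub_back in the frame of track below 0.009 m and angle between each of hub_front, hub_mid, hub_back's own z axis and vertical below 0.12 rad and value of joint keeper above 0.043 m), for 0.2 s.
At the end, for the whole second after the job is handed in: The three hubs lie flat and at rest in the track in one row: the first within 4 mm of the stop, the middle one within 4.5 mm and the last one within 5 mm of its home place; the keeper is within 5 mm of fully across (all of step 2 and x of hub_front in the frame of track between -0.006 and 0.006 m and x of hub_mid in the frame of track between -0.006 and 0.006 m and x of hub_back in the frame of track between -0.006 and 0.006 m and linear speed of each of hub_front, hub_mid, hub_back below 0.02 m/s); the robot touches nothing.
It fails at once if a hub is lifted, tipped or rides up out of the track (z of any of hub_front, hub_mid, hub_back in the frame of track above 0.014 m or angle between any of hub_front, hub_mid, hub_back's own z axis and vertical above 0.3 rad).
It fails at once if the row comes apart (more than 15 mm between neighbouring hubs) (distance between hub_front and hub_mid above 0.061 m or distance between hub_mid and hub_back above 0.061 m).
It fails at once if a bystander is moved by more than 25 mm (distance of any of nut_m16, marker, tool_vice, chip_brush, wheel_hub_0 from where it was at the start of the episode above 0.025 m).
It also fails if it takes over 48 s, if anything falls off the work surface, if the arm or the gripper's body presses on something with over 40 N, if the wrist force passes 120 N, or if a joint passes its speed limit or range.

## Working session

There is one attempt and no reset: what is moved stays moved. The work goes in short steps, Python scripts to look and compute and a shell command to move; the robot and the scene stay as the last step left them, time stands still between calls to the robot, and variables do not carry over. Pictures are saved under pics/ and viewed, at most 10 in all, crops included, and the job is handed in when it is done.

```bash
mkdir -p pics; cat > h.py <<'E'
import numpy as np, cv2
from station import readout, vision, order
def ray(name_or_p,u,v,z):
    p=vision.camera_params(name_or_p) if isinstance(name_or_p,str) else name_or_p
    R=cv2.Rodrigues(np.array(p["rvec"],float))[0]; t=np.array(p["tvec"],float).ravel()
    c=-R.T@t; d=R.T@np.linalg.inv(np.array(p["K"]))@np.array([u,v,1.])
    return c+d*(z-c[2])/d[2]
def proj(name,X):
    p=vision.camera_params(name)
    return cv2.projectPoints(np.array(X,float).reshape(-1,1,3),np.array(p["rvec"],float),np.array(p["tvec"],float),np.array(p["K"],float),None)[0].reshape(-1,2)
E
python3 - <<'E'
from h import *
for n in("scene","side"):
    cv2.imwrite(f"pics/{n}0.png",vision.camera(n)[:,:,::-1])
    p=vision.camera_params(n);R=cv2.Rodrigues(np.array(p["rvec"],float))[0];print(n,-R.T@np.array(p["tvec"]).ravel())
s=readout.state();print(s["clock"],s["ee_pos"],s["tool_rot"])
E
```

```text
scene [-0.80221075  0.85102467  0.72511324]
side [0.37475043 1.32884357 0.90228648]
0.1 [0.27604668 0.61520531 0.20717531] [-2.63938943e-04  2.09352290e-01  9.77839748e-01 -9.88151622e-04]
```

View pics/scene0.png

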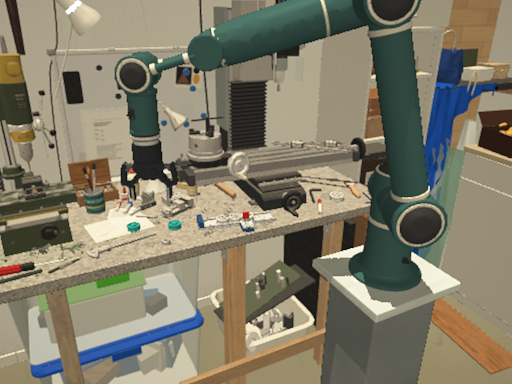

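View pics/side0.png

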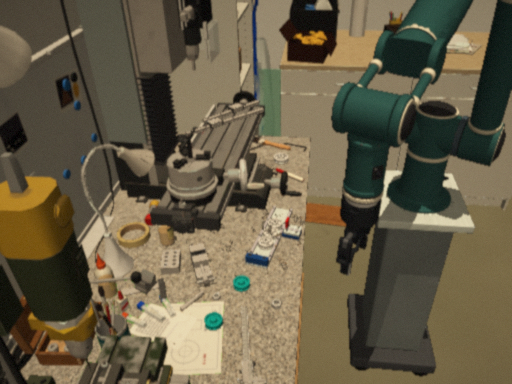

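The scene view has the track at about (235,220), with the blue stop at (200,219), the red tab at (246,215) and turquoise look-alikes at (133,227) and (174,225). In the side view the stop is at (257,257), the tab at (286,222), and the turquoise hubs are at (241,283) and (213,320). A silver spare hub is at (282,157). The candidates for the row are the silver discs in the track at about (268,235). I'll check them in a crop.

```bash
python3 - <<'E'
from h import *
a=cv2.imread("pics/side0.png")[195:275,230:320];b=cv2.imread("pics/scene0.png")[195:245,185:285]
a=cv2.resize(a,None,fx=6,fy=6,interpolation=cv2.INTER_CUBIC);b=cv2.resize(b,None,fx=5,fy=5,interpolation=cv2.INTER_CUBIC)
cv2.imwrite("pics/c1.png",a)
for n,f in(("side",(257,257)),("side",(286,222)),("side",(241,283)),("side",(282,157)),("side",(277,302))):print(f,ray(n,*f,.02))
print(ray("side",286,222,.045))
im=cv2.imread("pics/side0.png");hsv=cv2.cvtColor(im,cv2.COLOR_BGR2HSV)
for nm,lo,hi in(("blue",(100,130,50),(125,255,255)),("red",(0,150,90),(8,255,255)),("red2",(170,150,90),(180,255,255))):
    m=cv2.inRange(hsv,lo,hi);m[:190]=0;m[280:]=0;m[:,:225]=0;m[:,320:]=0
    n,l,s,c=cv2.connectedComponentsWithStats(m)
    print(nm,[(s[i].tolist(),c[i].round(1).tolist()) for i in range(1,n) if s[i,4]>5])
E
```

```text
(257, 257) [0.51405991 0.39053982 0.02      ]
(286, 222) [0.4434704  0.22194157 0.02      ]
(241, 283) [0.54381738 0.49540551 0.02      ]
(282, 157) [ 0.48936784 -0.18189097  0.02      ]
(277, 302) [0.44185082 0.551009   0.02      ]
[0.44152318 0.25330615 0.045     ]
blue [([246, 254, 22, 11, 151], [256.4, 259.2])]
red [([285, 217, 4, 11, 28], [286.8, 221.9])]
red2 []
```

View pics/c1.png

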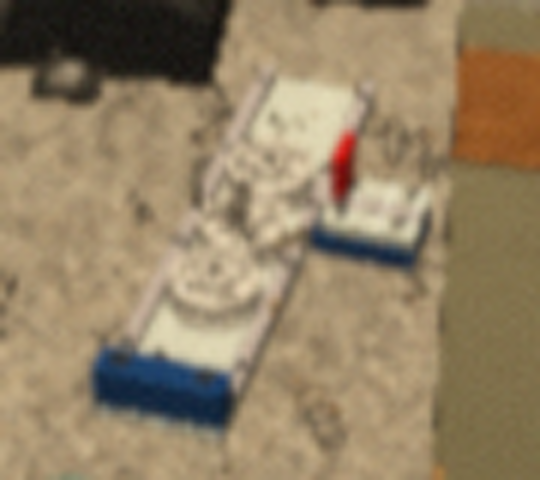

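The choice is confirmed: three silver discs in the cream track, with the blue stop toward the camera (crop 165,380), the red tab at (343,165) and the bracket at (372,220) on the robot side. Next I'll compute the track frame.

```bash
python3 - <<'E'
from h import *
def r(x,y,z): return ray("side",230+x/6,195+y/6,z)
pts={"stopTL":r(97,352,.032),"stopTR":r(232,375,.032),"stopBL":r(95,402,0),"stopBR":r(228,424,0),"farL":r(268,72,.014),"farR":r(372,85,.014),"tab":ray("side",286.8,221.9,.045),"f":r(222,265,.027),"brL":r(312,238,.0),"brR":r(412,265,0)}
for k,v in pts.items():print(k,v.round(3))
s=(pts["stopTL"]+pts["stopTR"]+pts["stopBL"]+pts["stopBR"])/4; f=(pts["farL"]+pts["farR"])/2
d=(s-f)[:2];print("len",np.linalg.norm(d),"yaw(track y dir)",np.degrees(np.arctan2(d[1],d[0])),"ctr",(s+f)/2)
E
```

```text
stopTL [0.545 0.393 0.032]
stopTR [0.479 0.402 0.032]
stopBL [0.547 0.393 0.   ]
stopBR [0.481 0.402 0.   ]
farL [0.487 0.138 0.014]
farR [0.429 0.145 0.014]
tab [0.439 0.253 0.045]
f [0.493 0.318 0.027]
brL [ 0.453  0.261 -0.   ]
brR [0.4   0.277 0.   ]
len 0.2616485642850282 yaw(track y dir) 77.95574887028147 ctr [0.4856517  0.26954123 0.015     ]
```

```bash
python3 -m jog '[{"tx":-35,"ty":-30,"tz":-20},{"tx":-70,"ty":-60,"tz":-40},{"tx":-104,"ty":-90,"tz":-50,"roll":-3},{"tx":-139,"ty":-120,"tz":-50,"roll":-5},{"tx":-173,"ty":-150,"tz":-50,"roll":-8},{"tx":-208,"ty":-179,"tz":-50,"roll":-10},{"tx":-243,"ty":-209,"tz":-50,"roll":-12},{"tx":-277,"ty":-239,"tz":-50,"roll":-14},{"tx":-312,"ty":-269,"tz":-50,"roll":-14},{"tx":-347,"ty":-299,"tz":-50,"roll":-14}]'
python3 -m jog '[{},{},{},{},{"fingers":0},{"fingers":0},{"fingers":0},{"fingers":0},{"fingers":0},{"fingers":0}]'
python3 - <<'E'
from h import *
s=readout.state();print(s["clock"],s["ee_pos"],s["tool_rot"])
p=vision.camera_params("wrist");np.save("p1.npy",p,allow_pickle=True)
im=vision.camera("wrist")[:,:,::-1];cv2.imwrite("pics/w1.png",im)
E
```

```text
0.1 [0.27604668 0.61520531 0.20717531] [-2.63938943e-04  2.09352290e-01  9.77839748e-01 -9.88151622e-04]invalid input
invalid input
```

View pics/w1.png

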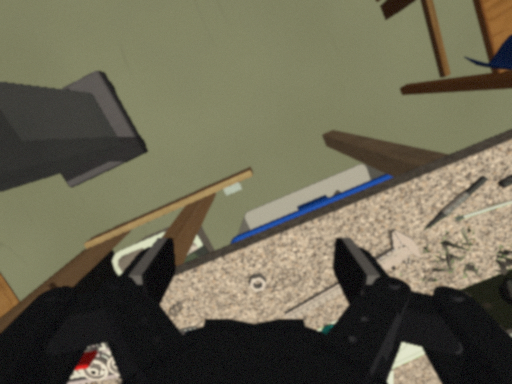

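That call was refused because rows need every field. The wrist picture was therefore taken from the start pose: fingers at (150,265) and (355,265), with the nut at (257,283) below.

```bash
python3 -m jog '[{"tx":-35,"ty":-30,"tz":-20,"roll":0,"fingers":1},{"tx":-70,"ty":-60,"tz":-40,"roll":0,"fingers":1},{"tx":-104,"ty":-90,"tz":-50,"roll":-3,"fingers":1},{"tx":-139,"ty":-120,"tz":-50,"roll":-5,"fingers":0},{"tx":-173,"ty":-150,"tz":-50,"roll":-8,"fingers":0},{"tx":-208,"ty":-179,"tz":-50,"roll":-10,"fingers":0},{"tx":-243,"ty":-209,"tz":-50,"roll":-12,"fingers":0},{"tx":-277,"ty":-239,"tz":-50,"roll":-14,"fingers":0},{"tx":-312,"ty":-269,"tz":-50,"roll":-14,"fingers":0},{"tx":-347,"ty":-299,"tz":-50,"roll":-14,"fingers":0}]'
python3 -m jog '[{"tx":0,"ty":0,"tz":0,"roll":0,"fingers":0},{"tx":0,"ty":0,"tz":0,"roll":0,"fingers":0},{"tx":0,"ty":0,"tz":0,"roll":0,"fingers":0},{"tx":0,"ty":0,"tz":0,"roll":0,"fingers":0},{"tx":0,"ty":0,"tz":0,"roll":0,"fingers":0},{"tx":0,"ty":0,"tz":0,"roll":0,"fingers":0},{"tx":0,"ty":0,"tz":0,"roll":0,"fingers":0},{"tx":0,"ty":0,"tz":0,"roll":0,"fingers":0},{"tx":0,"ty":0,"tz":0,"roll":0,"fingers":0},{"tx":0,"ty":0,"tz":0,"roll":0,"fingers":0}]'
python3 - <<'E'
from h import *
s=readout.state();print(s["clock"],s["ee_pos"],s["tool_rot"])
p=vision.camera_params("wrist");np.save("p1.npy",p,allow_pickle=True)
R=cv2.Rodrigues(np.array(p["rvec"],float))[0];print(-R.T@np.array(p["tvec"]).ravel(),R[2])
im=vision.camera("wrist")[:,:,::-1];cv2.imwrite("pics/w2.png",im)
E
```

```text
clock: 0.98
ee_pos: [0.4495, 0.2442, 0.2582]
tool_rot: [-0.0, 0.088, 0.996, -0.0]
force: [1.4, -0.2, 0.6]
grip_width: 0.0005
grip_force: 0.0
clock: 1.82
ee_pos: [0.4492, 0.2465, 0.2583]
tool_rot: [-0.0, 0.088, 0.996, -0.0]
force: [-0.2, 0.1, 0.6]
grip_width: 0.0
grip_force: 0.0
1.8167 [0.4491749  0.2464716  0.25834422] [-4.16151886e-06  8.83228689e-02  9.96091898e-01 -2.41507215e-05]
[0.37952849 0.25913919 0.42268533] [ 0.27860168 -0.0501979  -0.95909399]
```

View pics/w2.png

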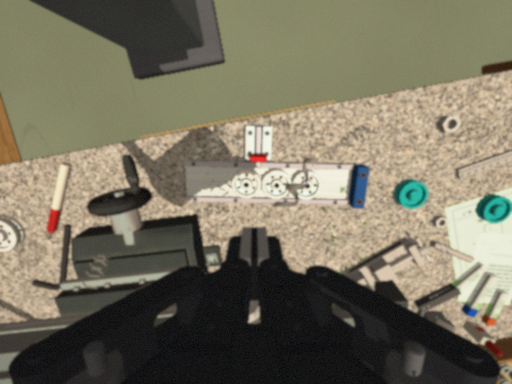

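The wrist view shows the track clearly: strips from x 187 to 355 px and y 162 to 207 px, hubs at (246,184), (277,184) and (306,184), stop at (360,186), red tab at (258,157), and a machine handwheel at (120,200) left of the open end.

```bash
python3 - <<'E'
from h import *
p=np.load("p1.npy",allow_pickle=True).item()
im=cv2.imread("pics/w2.png");hsv=cv2.cvtColor(im,cv2.COLOR_BGR2HSV)
def comp(lo,hi,x0,x1,y0,y1):
    m=cv2.inRange(hsv,lo,hi);k=np.zeros_like(m);k[y0:y1,x0:x1]=m[y0:y1,x0:x1]
    n,l,s,c=cv2.connectedComponentsWithStats(k);i=1+s[1:,4].argmax();return (l==i).astype(np.uint8),s[i],c[i]
m,s,c=comp((100,120,40),(128,255,255),340,380,150,220)
box=cv2.boxPoints(cv2.minAreaRect(cv2.findContours(m,0,2)[0][0]));print("stop",s,c)
for q in box:print(q,ray(p,*q,.032).round(4))
m,s,c=comp((0,140,80),(8,255,255),240,275,140,170);print("tab",s,c,ray(p,*c,.055).round(4))
g=cv2.cvtColor(im,cv2.COLOR_BGR2GRAY)
for q in((246,184),(277,184),(306,184)):print("hub",ray(p,*q,.027).round(4))
for q in((187,163),(187,207),(355,164),(355,207)):print("strip",ray(p,*q,.012).round(4))
for z in(.05,.1):print("wheel",ray(p,120,202,z).round(3),ray(p,150,200,z).round(3))
cv2.imwrite("pics/w2c.png",cv2.resize(im[140:225,175:380],None,fx=3.9,fy=3.9,interpolation=cv2.INTER_CUBIC))
E
```

```text
stop [350 166  18  41 457] [357.9190372  185.35010941]
[348.76764 205.44792] [0.5394 0.3784 0.032 ]
[354.04828 164.96281] [0.4777 0.3909 0.032 ]
[367.72858 166.74721] [0.4839 0.4105 0.032 ]
[362.44794 207.23232] [0.546  0.3989 0.032 ]
tab [250 155  16   7 110] [257.5        158.05454545] [0.4391 0.2533 0.055 ]
hub [0.4796 0.2289 0.027 ]
hub [0.4878 0.2753 0.027 ]
hub [0.4955 0.3186 0.027 ]
strip [0.4345 0.1443 0.012 ]
strip [0.5044 0.1267 0.012 ]
strip [0.4815 0.3992 0.012 ]
strip [0.552  0.3942 0.012 ]
wheel [0.468 0.045 0.05 ] [0.473 0.089 0.05 ]
wheel [0.456 0.073 0.1  ] [0.46  0.111 0.1  ]
```

View pics/w2c.png

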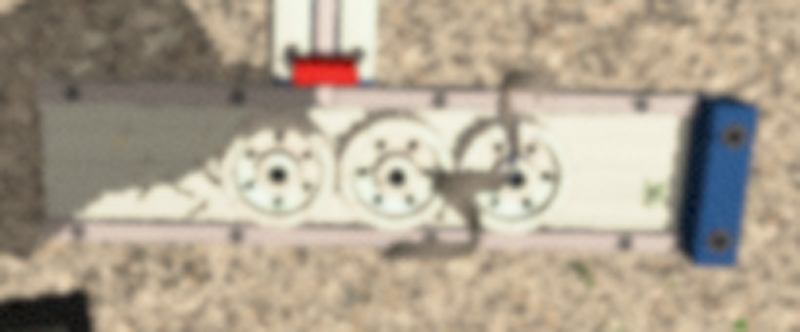

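Hub spacing (47 and 44 mm against 46) and stop width (63 against 66) agree with the given sizes. The hub line runs at 80°, so tool y already lies along track +y. Next I'll check the handwheel's height and extent while moving behind the row at height.

```bash
python3 -m jog '[{"tx":-10,"ty":-20,"tz":0,"roll":0,"fingers":0},{"tx":-20,"ty":-40,"tz":0,"roll":0,"fingers":0},{"tx":-32,"ty":-59,"tz":0,"roll":0,"fingers":0},{"tx":-32,"ty":-59,"tz":20,"roll":0,"fingers":0},{"tx":-32,"ty":-59,"tz":40,"roll":0,"fingers":0},{"tx":-32,"ty":-59,"tz":60,"roll":0,"fingers":0},{"tx":-32,"ty":-59,"tz":80,"roll":0,"fingers":0},{"tx":-32,"ty":-59,"tz":80,"roll":0,"fingers":0},{"tx":-32,"ty":-59,"tz":80,"roll":0,"fingers":0},{"tx":-32,"ty":-59,"tz":80,"roll":0,"fingers":0}]'
python3 - <<'E'
from h import *
p=np.load("p1.npy",allow_pickle=True).item()
def P(p):
    R=cv2.Rodrigues(np.array(p["rvec"],float))[0];return np.array(p["K"])@np.c_[R,np.array(p["tvec"]).ravel()]
im=cv2.imread("pics/side0.png")
s=vision.camera_params("side")
for a,b in(((120,202),(282,181)),):
    X=cv2.triangulatePoints(P(p),P(s),np.array(a,float),np.array(b,float));print((X[:3]/X[3]).ravel())
n=vision.camera("side")[:,:,::-1]
o=[cv2.resize(i[140:270,235:345],None,fx=3.5,fy=3.5,interpolation=cv2.INTER_CUBIC) for i in(im,n)]
cv2.imwrite("pics/s2.png",np.hstack(o))
E
```

```text
clock: 2.7
ee_pos: [0.471, 0.1827, 0.1795]
tool_rot: [0.001, 0.089, 0.996, 0.0]
force: [0.5, 0.4, -0.1]
grip_width: -0.0002
grip_force: 0.0
[0.46959625 0.0490184  0.05953852]
```

View pics/s2.png

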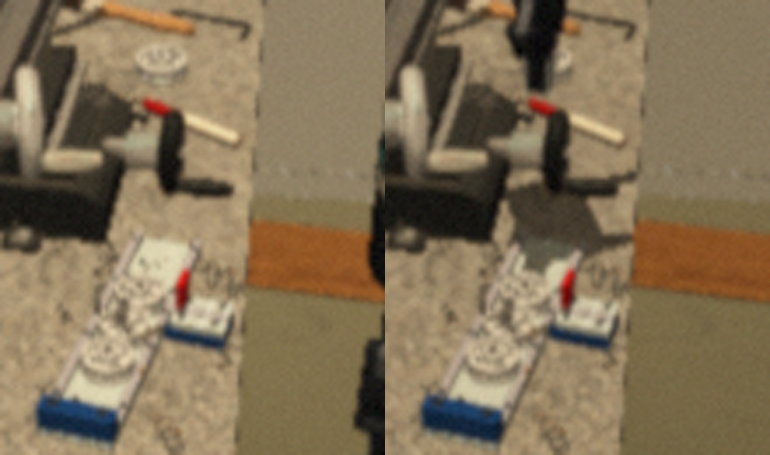

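The handwheel centre is at y≈0.05, z≈0.06, so it's clear of the tool. The picture shows the keeper still open and the row untouched. I'll lower behind the last hub, 4 mm farther back.

```bash
python3 -m jog '[{"tx":0,"ty":-4,"tz":25,"roll":0,"fingers":0},{"tx":0,"ty":-4,"tz":50,"roll":0,"fingers":0},{"tx":0,"ty":-4,"tz":75,"roll":0,"fingers":0},{"tx":0,"ty":-4,"tz":100,"roll":0,"fingers":0},{"tx":0,"ty":-4,"tz":120,"roll":0,"fingers":0},{"tx":0,"ty":-4,"tz":140,"roll":0,"fingers":0},{"tx":0,"ty":-4,"tz":152,"roll":0,"fingers":0},{"tx":0,"ty":-4,"tz":160,"roll":0,"fingers":0},{"tx":0,"ty":-4,"tz":165,"roll":0,"fingers":0},{"tx":0,"ty":-4,"tz":165,"roll":0,"fingers":0}]'
python3 - <<'E'
from h import *
cv2.imwrite("pics/w3.png",vision.camera("wrist")[:,:,::-1])
E
```

```text
clock: 3.58
ee_pos: [0.4699, 0.1786, 0.0134]
tool_rot: [-0.0, 0.089, 0.996, -0.0]
force: [-0.1, 0.6, -0.4]
grip_width: -0.0001
grip_force: 0.0
```

View pics/w3.png

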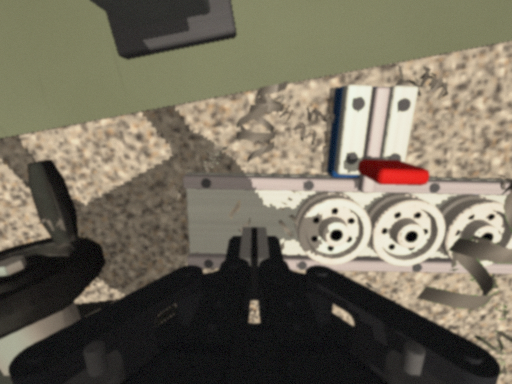

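The fingers are in the track at (255,240), clear of the last hub at (337,235), and the tab at (395,172) is open. I'll push gently along tool +y.

```bash
python3 -m jog '[{"tx":0,"ty":3,"tz":0,"roll":0,"fingers":0},{"tx":0,"ty":6,"tz":0,"roll":0,"fingers":0},{"tx":0,"ty":9,"tz":0,"roll":0,"fingers":0},{"tx":0,"ty":12,"tz":0,"roll":0,"fingers":0},{"tx":0,"ty":15,"tz":0,"roll":0,"fingers":0},{"tx":0,"ty":18,"tz":0,"roll":0,"fingers":0},{"tx":0,"ty":21,"tz":0,"roll":0,"fingers":0},{"tx":0,"ty":24,"tz":0,"roll":0,"fingers":0},{"tx":0,"ty":27,"tz":0,"roll":0,"fingers":0},{"tx":0,"ty":30,"tz":0,"roll":0,"fingers":0}]'
python3 -m jog '[{"tx":0,"ty":3,"tz":0,"roll":0,"fingers":0},{"tx":0,"ty":5,"tz":0,"roll":0,"fingers":0},{"tx":0,"ty":7,"tz":0,"roll":0,"fingers":0},{"tx":0,"ty":9,"tz":0,"roll":0,"fingers":0},{"tx":0,"ty":11,"tz":0,"roll":0,"fingers":0},{"tx":0,"ty":13,"tz":0,"roll":0,"fingers":0},{"tx":0,"ty":15,"tz":0,"roll":0,"fingers":0},{"tx":0,"ty":16,"tz":0,"roll":0,"fingers":0},{"tx":0,"ty":17,"tz":0,"roll":0,"fingers":0},{"tx":0,"ty":18,"tz":0,"roll":0,"fingers":0}]'
```

```text
clock: 4.47
ee_pos: [0.475, 0.2084, 0.0133]
tool_rot: [-0.0, 0.089, 0.996, -0.0]
force: [0.1, 0.3, 0.0]
grip_width: 0.0002
grip_force: 0.0
clock: 5.3
ee_pos: [0.4781, 0.2259, 0.0133]
tool_rot: [-0.0, 0.089, 0.996, -0.0]
force: [-0.1, 0.0, 0.2]
grip_width: -0.0
grip_force: 0.0
```

```bash
python3 -m jog '[{"tx":0,"ty":1,"tz":0,"roll":0,"fingers":0},{"tx":0,"ty":2,"tz":0,"roll":0,"fingers":0},{"tx":0,"ty":3,"tz":0,"roll":0,"fingers":0},{"tx":0,"ty":4,"tz":0,"roll":0,"fingers":0},{"tx":0,"ty":5,"tz":0,"roll":0,"fingers":0},{"tx":0,"ty":6,"tz":0,"roll":0,"fingers":0},{"tx":0,"ty":6.5,"tz":0,"roll":0,"fingers":0},{"tx":0,"ty":7,"tz":0,"roll":0,"fingers":0},{"tx":0,"ty":7.5,"tz":0,"roll":0,"fingers":0},{"tx":0,"ty":8,"tz":0,"roll":0,"fingers":0}]'
python3 - <<'E'
from h import *
cv2.imwrite("pics/w4.png",vision.camera("wrist")[:,:,::-1])
E
```

```text
clock: 6.13
ee_pos: [0.4796, 0.2337, 0.0133]
tool_rot: [-0.0, 0.089, 0.996, -0.0]
force: [-0.3, -0.2, 0.3]
grip_width: -0.0
grip_force: 0.0
```

View pics/w4.png

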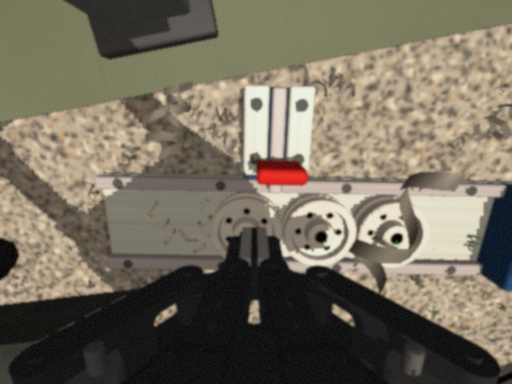

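The picture suggests the row has not moved: the hub gaps are unchanged, the stop gap is still open at (428–485), and the fingertip at (255,235) lies over the last hub at (246,222). I'll check numerically before going on.

```bash
python3 - <<'E'
from h import *
s=readout.state();print(s["ee_pos"],s["force"],s["clock"])
e=np.array(s["ee_pos"])
print("tcp px",proj("wrist",e),"side",proj("side",e),"scene",proj("scene",e))
print("hub vs",[ray("wrist",*q,.027).round(4) for q in((246,222),(320,236),(396,238))])
print("stopface",ray("wrist",485,230,.02).round(4))
a=cv2.imread("pics/s2.png")
n=vision.camera("side")[:,:,::-1]
c=vision.camera("scene")[:,:,::-1]
cv2.imwrite("pics/s3.png",np.hstack([cv2.resize(n[190:270,235:335],None,fx=4,fy=4,interpolation=cv2.INTER_CUBIC),cv2.resize(c[180:260,175:275],None,fx=4,fy=4,interpolation=cv2.INTER_CUBIC)]))
E
```

```text
[0.47960763 0.23373127 0.01337599] [-0.06608221  0.38658933 -0.13750426] 6.1833
tcp px [[253.62258022 224.58385032]] side [[274.23739805 225.25250717]] scene [[246.68004178 217.30993547]]
hub vs [array([0.4714, 0.2306, 0.027 ]), array([0.4884, 0.2735, 0.027 ]), array([0.498 , 0.3194, 0.027 ])]
stopface [0.5064 0.3787 0.02  ]
```

View pics/s3.png

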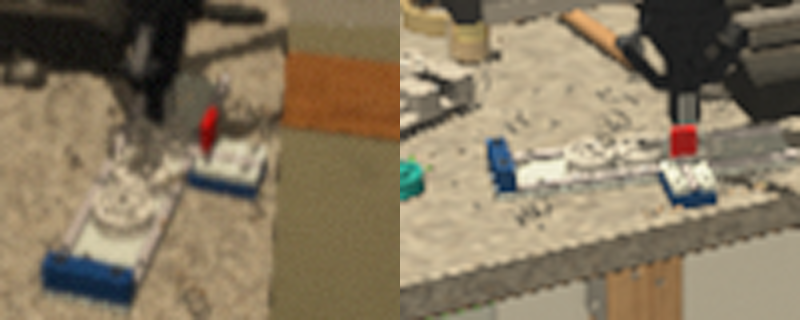

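The row has not moved and no force was felt. In the wrist image the tips appear nearer the camera than the reported TCP, so they probably passed above the hubs. I'll back off along the same path, then probe down to the plate by touch.

```bash
python3 -m jog '[{"tx":0,"ty":-8,"tz":0,"roll":0,"fingers":0},{"tx":0,"ty":-16,"tz":0,"roll":0,"fingers":0},{"tx":0,"ty":-24,"tz":0,"roll":0,"fingers":0},{"tx":0,"ty":-32,"tz":0,"roll":0,"fingers":0},{"tx":0,"ty":-40,"tz":0,"roll":0,"fingers":0},{"tx":0,"ty":-48,"tz":0,"roll":0,"fingers":0},{"tx":0,"ty":-56,"tz":0,"roll":0,"fingers":0},{"tx":0,"ty":-56,"tz":2,"roll":0,"fingers":0},{"tx":0,"ty":-56,"tz":4,"roll":0,"fingers":0},{"tx":0,"ty":-56,"tz":4,"roll":0,"fingers":0}]'
python3 - <<'E'
from h import *
K=np.array(vision.camera_params("wrist")["K"]);print(K[0,0],K[0,2],K[1,2])
b=vision.camera("wrist")[:,:,::-1];cv2.imwrite("pics/w5.png",b)
w4=cv2.imread("pics/w4.png")
g=cv2.cvtColor(b,6)
print(g[215:260:2,256].tolist());print(g[235,230:282:2].tolist());print(g[245,230:282:2].tolist())
s=vision.camera("side")[:,:,::-1];cv2.imwrite("pics/s5.png",s)
e=readout.state();print(e["ee_pos"],e["force"])
# hub positions before/after: circle fit on the side image vs. start
a0=cv2.imread("pics/side0.png")
print(cv2.phaseCorrelate(np.float32(cv2.cvtColor(a0,6)[228:245,258:278]),np.float32(cv2.cvtColor(s,6)[228:245,258:278])))
E
```

```text
clock: 7.12
ee_pos: [0.4695, 0.1784, 0.009]
tool_rot: [-0.0, 0.089, 0.996, -0.0]
force: [-0.7, 0.5, -0.3]
grip_width: -0.0
grip_force: 0.0
269.1171427102368 253.89050789686655 192.19964559497924
[127, 124, 125, 125, 122, 117, 75, 41, 39, 34, 37, 37, 33, 22, 34, 35, 29, 25, 26, 23, 32, 31, 31]
[124, 112, 98, 97, 97, 81, 77, 74, 77, 72, 68, 31, 15, 37, 71, 79, 77, 79, 85, 96, 98, 98, 100, 113, 124, 124]
[21, 24, 26, 22, 20, 57, 72, 76, 78, 75, 63, 30, 15, 35, 65, 74, 74, 80, 73, 50, 19, 23, 29, 22, 35, 133]
[0.46970336 0.17876647 0.00922393] [ 0.04304636  0.50237366 -0.69260775]
((0.11185611257871031, -0.011865251364008955), 0.9754111753569709)
```

```bash
python3 -m jog '[{"tx":0,"ty":0,"tz":0.5,"roll":0,"fingers":0},{"tx":0,"ty":0,"tz":1,"roll":0,"fingers":0},{"tx":0,"ty":0,"tz":1.5,"roll":0,"fingers":0},{"tx":0,"ty":0,"tz":2,"roll":0,"fingers":0},{"tx":0,"ty":0,"tz":2.5,"roll":0,"fingers":0},{"tx":0,"ty":0,"tz":3,"roll":0,"fingers":0},{"tx":0,"ty":0,"tz":3.5,"roll":0,"fingers":0},{"tx":0,"ty":0,"tz":4,"roll":0,"fingers":0},{"tx":0,"ty":0,"tz":4,"roll":0,"fingers":0},{"tx":0,"ty":0,"tz":4,"roll":0,"fingers":0}]'
```

```text
clock: 8.05
ee_pos: [0.4696, 0.1785, 0.0053]
tool_rot: [-0.0, 0.089, 0.996, -0.0]
force: [0.3, -0.0, -0.8]
grip_width: 0.0
grip_force: 0.0
```

At z=0.0053, below the plate top, there is still no contact, so the tips really are higher than reported. I'll keep probing.

```bash
python3 -m jog '[{"tx":0,"ty":0,"tz":0.5,"roll":0,"fingers":0},{"tx":0,"ty":0,"tz":1,"roll":0,"fingers":0},{"tx":0,"ty":0,"tz":1.5,"roll":0,"fingers":0},{"tx":0,"ty":0,"tz":2,"roll":0,"fingers":0},{"tx":0,"ty":0,"tz":2.5,"roll":0,"fingers":0},{"tx":0,"ty":0,"tz":3,"roll":0,"fingers":0},{"tx":0,"ty":0,"tz":3.5,"roll":0,"fingers":0},{"tx":0,"ty":0,"tz":4,"roll":0,"fingers":0},{"tx":0,"ty":0,"tz":4,"roll":0,"fingers":0},{"tx":0,"ty":0,"tz":4,"roll":0,"fingers":0}]'
```

```text
clock: 8.88
ee_pos: [0.4696, 0.1785, 0.0013]
tool_rot: [-0.0, 0.089, 0.996, -0.0]
force: [0.2, 0.6, -0.3]
grip_width: -0.0003
grip_force: 0.0
```

```bash
python3 -m jog '[{"tx":0,"ty":0,"tz":0.5,"roll":0,"fingers":0},{"tx":0,"ty":0,"tz":1,"roll":0,"fingers":0},{"tx":0,"ty":0,"tz":1.5,"roll":0,"fingers":0},{"tx":0,"ty":0,"tz":2,"roll":0,"fingers":0},{"tx":0,"ty":0,"tz":2.5,"roll":0,"fingers":0},{"tx":0,"ty":0,"tz":3,"roll":0,"fingers":0},{"tx":0,"ty":0,"tz":3,"roll":0,"fingers":0},{"tx":0,"ty":0,"tz":3,"roll":0,"fingers":0},{"tx":0,"ty":0,"tz":3,"roll":0,"fingers":0},{"tx":0,"ty":0,"tz":3,"roll":0,"fingers":0}]'
```

```text
clock: 9.72
ee_pos: [0.4697, 0.1785, -0.0016]
tool_rot: [0.0, 0.089, 0.996, 0.0]
force: [0.4, -0.3, 0.2]
grip_width: -0.0001
grip_force: 0.0
```

```bash
python3 -m jog '[{"tx":0,"ty":0,"tz":1,"roll":0,"fingers":0},{"tx":0,"ty":0,"tz":2,"roll":0,"fingers":0},{"tx":0,"ty":0,"tz":3,"roll":0,"fingers":0},{"tx":0,"ty":0,"tz":4,"roll":0,"fingers":0},{"tx":0,"ty":0,"tz":4.5,"roll":0,"fingers":0},{"tx":0,"ty":0,"tz":5,"roll":0,"fingers":0},{"tx":0,"ty":0,"tz":5.5,"roll":0,"fingers":0},{"tx":0,"ty":0,"tz":6,"roll":0,"fingers":0},{"tx":0,"ty":0,"tz":6,"roll":0,"fingers":0},{"tx":0,"ty":0,"tz":6,"roll":0,"fingers":0}]'
```

```text
clock: 10.55
ee_pos: [0.4697, 0.1785, -0.0077]
tool_rot: [-0.0, 0.089, 0.996, -0.0]
force: [0.7, 0.3, -0.5]
grip_width: 0.0001
grip_force: 0.0
```

```bash
python3 -m jog '[{"tx":0,"ty":0,"tz":0.5,"roll":0,"fingers":0},{"tx":0,"ty":0,"tz":1,"roll":0,"fingers":0},{"tx":0,"ty":0,"tz":1.5,"roll":0,"fingers":0},{"tx":0,"ty":0,"tz":2,"roll":0,"fingers":0},{"tx":0,"ty":0,"tz":2.5,"roll":0,"fingers":0},{"tx":0,"ty":0,"tz":3,"roll":0,"fingers":0},{"tx":0,"ty":0,"tz":3.5,"roll":0,"fingers":0},{"tx":0,"ty":0,"tz":4,"roll":0,"fingers":0},{"tx":0,"ty":0,"tz":4,"roll":0,"fingers":0},{"tx":0,"ty":0,"tz":4,"roll":0,"fingers":0}]'
```

```text
clock: 11.38
ee_pos: [0.4696, 0.1785, -0.0117]
tool_rot: [-0.0, 0.089, 0.996, -0.0]
force: [1.4, -0.2, -0.3]
grip_width: 0.0
grip_force: 0.0
```

```bash
python3 -m jog '[{"tx":0,"ty":0,"tz":0.5,"roll":0,"fingers":0},{"tx":0,"ty":0,"tz":1,"roll":0,"fingers":0},{"tx":0,"ty":0,"tz":1.5,"roll":0,"fingers":0},{"tx":0,"ty":0,"tz":2,"roll":0,"fingers":0},{"tx":0,"ty":0,"tz":2.5,"roll":0,"fingers":0},{"tx":0,"ty":0,"tz":3,"roll":0,"fingers":0},{"tx":0,"ty":0,"tz":3.5,"roll":0,"fingers":0},{"tx":0,"ty":0,"tz":4,"roll":0,"fingers":0},{"tx":0,"ty":0,"tz":4,"roll":0,"fingers":0},{"tx":0,"ty":0,"tz":4,"roll":0,"fingers":0}]'
```

```text
clock: 12.22
ee_pos: [0.4697, 0.1785, -0.0157]
tool_rot: [-0.0, 0.089, 0.996, -0.0]
force: [-0.4, 0.6, 0.0]
grip_width: -0.0003
grip_force: 0.0
```

```bash
python3 - <<'E'
from h import *
s=readout.state();e=np.array(s["ee_pos"]);print(e,s["force"])
b=vision.camera("side")[:,:,::-1];cv2.imwrite("pics/s6.png",b)
a=cv2.imread("pics/side0.png")
print("tcp side",proj("side",e),"tip+20mm",proj("side",e+[0,0,.02]))
d=cv2.absdiff(a,b).max(2);d[:,:250]=0
print(d[195:240:1,262:286:2])
E
```

```text
[ 0.46965206  0.17850935 -0.01569858] [-0.38277023  0.62159067  0.02203848]
tcp side [[278.86051871 221.80958443]] tip+20mm [[278.90354491 216.99985493]]
[[  4   1   6   8  10  86 121  88 109 135  78  77]
 [ 11   1   3   4  15  74 113  84 115 147 125 131]
 [  6   4   6  13  34  76 101  78 120 154 134 149]
 [  3   6   5  41  77  99  90  77 134 146 147 154]
 [  7   3   9  74 100 106  85  75 141 141 158 155]
 [  9   8  12  86 113 103  79  85 145 147 151 154]
 [  3   2  20  90 107 105  70 100 153 155 151 146]
 [  8   2  21  75 111 112  79 104 139 159 153 129]
 [  2   6   9  46 118 131  94 106 121 147 149 128]
 [  7   5   8  33 135 135 103 106 136 156 150 125]
 [  3   2   6  26 130 132 128 133 147 152 142 114]
 [  5   3  10  19 108 133 150 144 158 158 142 117]
 [  7   1  10  11  87 134 148 157 165 155 146 115]
 [  6   2   6   9  74 133 137 177 183 168 157 116]
 [  8   4   6   4  75 132 119 192 199 193 161 120]
 [  7  13   6  11  77 117  96 185 206 189 157 136]
 [ 12   7  11  20  95 108  92 180 211 179 150 132]
 [  7  11   8  17 105 100 112 172 206 178 152 128]
 [ 12  11   6  25  96  85 11
[... 649 characters left out ...]
  7   2  12   9   8  11   5  11  11]
 [  6   5   9   6   5  10  11  10  10   6   8   8]
 [  9   9  12   9  10  14  10  10   9  11  11  10]
 [  7  14  10   4   8  10  11   8   4   9   7   7]
 [ 17   5   6   6   5   9  10   8  11  12   9   7]
 [ 11  13  11   5   2   8   9   7  11  11   6   9]
 [  6   8   4   8   5   6  13  11  17   9  12   8]
 [  7  10   9  10   8   6   7   9  11   9   4   7]
 [ 10   7  12  10  12  10  11  11   8   7   4   7]
 [  9   7   8   8  10  10  11   6   7   4   2   6]
 [ 11   9   8  11  11  14  10   7   9   6   5   7]
 [ 13  11   9   9  13  13  12   2   5   9   9   7]
 [  7  12  13   7  10   6   3   6   7  13   8   8]
 [  8  10   7   7  14   8   7  11  10   9   9   8]]
```

```bash
python3 -m jog '[{"tx":0,"ty":0,"tz":0.5,"roll":0,"fingers":0},{"tx":0,"ty":0,"tz":1,"roll":0,"fingers":0},{"tx":0,"ty":0,"tz":1.5,"roll":0,"fingers":0},{"tx":0,"ty":0,"tz":2,"roll":0,"fingers":0},{"tx":0,"ty":0,"tz":2.5,"roll":0,"fingers":0},{"tx":0,"ty":0,"tz":3,"roll":0,"fingers":0},{"tx":0,"ty":0,"tz":3.5,"roll":0,"fingers":0},{"tx":0,"ty":0,"tz":4,"roll":0,"fingers":0},{"tx":0,"ty":0,"tz":4,"roll":0,"fingers":0},{"tx":0,"ty":0,"tz":4,"roll":0,"fingers":0}]'
```

```text
clock: 13.1
ee_pos: [0.4698, 0.1786, -0.017]
tool_rot: [-0.0, 0.089, 0.996, -0.0]
force: [-8.6, -2.9, 23.4]
grip_width: -0.0004
grip_force: 11.8
```

```bash
python3 -m jog '[{"tx":0,"ty":0,"tz":0.5,"roll":0,"fingers":0},{"tx":0,"ty":0,"tz":1,"roll":0,"fingers":0},{"tx":0,"ty":0,"tz":1.5,"roll":0,"fingers":0},{"tx":0,"ty":0,"tz":2,"roll":0,"fingers":0},{"tx":0,"ty":0,"tz":2.5,"roll":0,"fingers":0},{"tx":0,"ty":0,"tz":3,"roll":0,"fingers":0},{"tx":0,"ty":0,"tz":3,"roll":0,"fingers":0},{"tx":0,"ty":0,"tz":3,"roll":0,"fingers":0},{"tx":0,"ty":0,"tz":3,"roll":0,"fingers":0},{"tx":0,"ty":0,"tz":3,"roll":0,"fingers":0}]'
```

```text
clock: 13.93
ee_pos: [0.4698, 0.1786, -0.0171]
tool_rot: [-0.001, 0.089, 0.996, -0.0]
force: [-18.1, -6.4, 47.7]
grip_width: -0.0001
grip_force: 24.2
```

Contact came at reported z≈−0.0168, against the plate top at 0.006, so the real tips sit about 23 mm above the reported TCP. I'll raise about 5 mm off the plate and push at that height.

```bash
python3 -m jog '[{"tx":0,"ty":0,"tz":-3,"roll":0,"fingers":0},{"tx":0,"ty":0,"tz":-6,"roll":0,"fingers":0},{"tx":0,"ty":0,"tz":-9,"roll":0,"fingers":0},{"tx":0,"ty":0,"tz":-11,"roll":0,"fingers":0},{"tx":0,"ty":0,"tz":-11,"roll":0,"fingers":0},{"tx":0,"ty":3,"tz":-11,"roll":0,"fingers":0},{"tx":0,"ty":6,"tz":-11,"roll":0,"fingers":0},{"tx":0,"ty":9,"tz":-11,"roll":0,"fingers":0},{"tx":0,"ty":12,"tz":-11,"roll":0,"fingers":0},{"tx":0,"ty":15,"tz":-11,"roll":0,"fingers":0}]'
```

```text
clock: 14.77
ee_pos: [0.4722, 0.1936, -0.0119]
tool_rot: [-0.0, 0.088, 0.996, -0.0]
force: [-0.5, -1.6, -0.9]
grip_width: 0.0002
grip_force: 0.7
```

```bash
python3 -m jog '[{"tx":0,"ty":2,"tz":0,"roll":0,"fingers":0},{"tx":0,"ty":4,"tz":0,"roll":0,"fingers":0},{"tx":0,"ty":6,"tz":0,"roll":0,"fingers":0},{"tx":0,"ty":8,"tz":0,"roll":0,"fingers":0},{"tx":0,"ty":10,"tz":0,"roll":0,"fingers":0},{"tx":0,"ty":12,"tz":0,"roll":0,"fingers":0},{"tx":0,"ty":14,"tz":0,"roll":0,"fingers":0},{"tx":0,"ty":16,"tz":0,"roll":0,"fingers":0},{"tx":0,"ty":18,"tz":0,"roll":0,"fingers":0},{"tx":0,"ty":20,"tz":0,"roll":0,"fingers":0}]'
python3 - <<'E'
from h import *
print(readout.state()["force"])
b=vision.camera("wrist")[:,:,::-1];cv2.imwrite("pics/w6.png",b)
p=vision.camera_params("wrist")
g=cv2.medianBlur(cv2.cvtColor(b,6),3)
c=cv2.HoughCircles(g,cv2.HOUGH_GRADIENT,1,40,param1=120,param2=18,minRadius=30,maxRadius=45)
if c is not None:
  for q in c[0]:
    X=ray(p,q[0],q[1],.027)
    if 170<q[1]<300:print(q.round(),X.round(4))
hsv=cv2.cvtColor(b,cv2.COLOR_BGR2HSV);m=cv2.inRange(hsv,(100,120,40),(128,255,255));m[:150]=0;m[:,:350]=0
n,l,s,ce=cv2.connectedComponentsWithStats(m);print([(s[i].tolist()) for i in range(1,n) if s[i,4]>100])
E
```

```text
clock: 15.6
ee_pos: [0.4759, 0.2132, -0.0117]
tool_rot: [-0.0, 0.089, 0.996, -0.0]
force: [-0.1, -1.1, 0.1]
grip_width: 0.0003
grip_force: 0.7
[-0.06636473 -1.1042355   0.08126228]
[408. 258.  43.] [0.493  0.2932 0.027 ]
[320. 250.  44.] [0.4801 0.2477 0.027 ]
[472. 254.  44.] [0.4958 0.3256 0.027 ]
[]
```

Contact is confirmed: the push force is 1.1 N and the row has moved about 18 mm. Continuing.

```bash
python3 -m jog '[{"tx":0,"ty":2,"tz":0,"roll":0,"fingers":0},{"tx":0,"ty":4,"tz":0,"roll":0,"fingers":0},{"tx":0,"ty":6,"tz":0,"roll":0,"fingers":0},{"tx":0,"ty":8,"tz":0,"roll":0,"fingers":0},{"tx":0,"ty":10,"tz":0,"roll":0,"fingers":0},{"tx":0,"ty":12,"tz":0,"roll":0,"fingers":0},{"tx":0,"ty":14,"tz":0,"roll":0,"fingers":0},{"tx":0,"ty":15,"tz":0,"roll":0,"fingers":0},{"tx":0,"ty":16,"tz":0,"roll":0,"fingers":0},{"tx":0,"ty":17,"tz":0,"roll":0,"fingers":0}]'
```

```text
clock: 16.48
ee_pos: [0.4788, 0.2298, -0.0117]
tool_rot: [-0.0, 0.089, 0.996, -0.0]
force: [-0.5, -1.9, -1.1]
grip_width: -0.0003
grip_force: 0.7
```

```bash
python3 -m jog '[{"tx":0,"ty":0.5,"tz":0,"roll":0,"fingers":0},{"tx":0,"ty":1,"tz":0,"roll":0,"fingers":0},{"tx":0,"ty":1.5,"tz":0,"roll":0,"fingers":0},{"tx":0,"ty":2,"tz":0,"roll":0,"fingers":0},{"tx":0,"ty":2.5,"tz":0,"roll":0,"fingers":0},{"tx":0,"ty":3,"tz":0,"roll":0,"fingers":0},{"tx":0,"ty":3.5,"tz":0,"roll":0,"fingers":0},{"tx":0,"ty":4,"tz":0,"roll":0,"fingers":0},{"tx":0,"ty":4.5,"tz":0,"roll":0,"fingers":0},{"tx":0,"ty":5,"tz":0,"roll":0,"fingers":0}]'
```

```text
clock: 17.32
ee_pos: [0.4798, 0.2347, -0.0116]
tool_rot: [0.0, 0.089, 0.996, -0.0]
force: [-0.3, -1.1, -0.0]
grip_width: 0.0001
grip_force: 0.7
```

```bash
python3 -m jog '[{"tx":0,"ty":0.5,"tz":0,"roll":0,"fingers":0},{"tx":0,"ty":1,"tz":0,"roll":0,"fingers":0},{"tx":0,"ty":1.5,"tz":0,"roll":0,"fingers":0},{"tx":0,"ty":2,"tz":0,"roll":0,"fingers":0},{"tx":0,"ty":2.5,"tz":0,"roll":0,"fingers":0},{"tx":0,"ty":3,"tz":0,"roll":0,"fingers":0},{"tx":0,"ty":3.5,"tz":0,"roll":0,"fingers":0},{"tx":0,"ty":4,"tz":0,"roll":0,"fingers":0},{"tx":0,"ty":4,"tz":0,"roll":0,"fingers":0},{"tx":0,"ty":4,"tz":0,"roll":0,"fingers":0}]'
```

```text
clock: 18.15
ee_pos: [0.4805, 0.2387, -0.0116]
tool_rot: [0.0, 0.089, 0.996, 0.0]
force: [-0.3, -1.1, -0.2]
grip_width: 0.0002
grip_force: 0.5
```

```bash
python3 -m jog '[{"tx":0,"ty":0.5,"tz":0,"roll":0,"fingers":0},{"tx":0,"ty":1,"tz":0,"roll":0,"fingers":0},{"tx":0,"ty":1.5,"tz":0,"roll":0,"fingers":0},{"tx":0,"ty":2,"tz":0,"roll":0,"fingers":0},{"tx":0,"ty":2.5,"tz":0,"roll":0,"fingers":0},{"tx":0,"ty":3,"tz":0,"roll":0,"fingers":0},{"tx":0,"ty":3,"tz":0,"roll":0,"fingers":0},{"tx":0,"ty":3,"tz":0,"roll":0,"fingers":0},{"tx":0,"ty":3,"tz":0,"roll":0,"fingers":0},{"tx":0,"ty":3,"tz":0,"roll":0,"fingers":0}]'
```

```text
clock: 18.98
ee_pos: [0.481, 0.2416, -0.0116]
tool_rot: [0.0, 0.089, 0.996, 0.0]
force: [0.3, -0.3, 0.2]
grip_width: 0.0
grip_force: 0.4
```

```bash
python3 -m jog '[{"tx":0,"ty":0.5,"tz":0,"roll":0,"fingers":0},{"tx":0,"ty":1,"tz":0,"roll":0,"fingers":0},{"tx":0,"ty":1.5,"tz":0,"roll":0,"fingers":0},{"tx":0,"ty":2,"tz":0,"roll":0,"fingers":0},{"tx":0,"ty":2.5,"tz":0,"roll":0,"fingers":0},{"tx":0,"ty":3,"tz":0,"roll":0,"fingers":0},{"tx":0,"ty":3,"tz":0,"roll":0,"fingers":0},{"tx":0,"ty":3,"tz":0,"roll":0,"fingers":0},{"tx":0,"ty":3,"tz":0,"roll":0,"fingers":0},{"tx":0,"ty":3,"tz":0,"roll":0,"fingers":0}]'
```

```text
clock: 19.82
ee_pos: [0.4809, 0.2426, -0.0119]
tool_rot: [-0.001, 0.088, 0.996, -0.002]
force: [-0.7, -8.8, 1.1]
grip_width: -0.0
grip_force: 4.2
```

Force rose to 9 N with the arm stopped, so the row is home. I'll back off, rise clear of the tab, and move over to the tab's outer side.

```bash
python3 -m jog '[{"tx":0,"ty":-2,"tz":0,"roll":0,"fingers":0},{"tx":0,"ty":-5,"tz":0,"roll":0,"fingers":0},{"tx":0,"ty":-8,"tz":0,"roll":0,"fingers":0},{"tx":0,"ty":-8,"tz":-20,"roll":0,"fingers":0},{"tx":0,"ty":-8,"tz":-40,"roll":0,"fingers":0},{"tx":0,"ty":-8,"tz":-60,"roll":0,"fingers":0},{"tx":0,"ty":-8,"tz":-80,"roll":0,"fingers":0},{"tx":25,"ty":-5,"tz":-90,"roll":0,"fingers":0},{"tx":50,"ty":-2,"tz":-90,"roll":0,"fingers":0},{"tx":78,"ty":1,"tz":-90,"roll":0,"fingers":0}]'
python3 - <<'E'
from h import *
s=readout.state();p=vision.camera_params("wrist")
b=vision.camera("wrist")[:,:,::-1];cv2.imwrite("pics/w7.png",b);print(s["ee_pos"],s["force"])
hsv=cv2.cvtColor(b,cv2.COLOR_BGR2HSV);m=cv2.inRange(hsv,(0,140,80),(8,255,255))
n,l,st,ce=cv2.connectedComponentsWithStats(m)
for i in range(1,n):
  if st[i,4]>60:
    print("red",st[i],ce[i].round(1),ray(p,*ce[i],.055).round(4))
m=cv2.inRange(hsv,(100,120,40),(128,255,255))
n,l,st,ce=cv2.connectedComponentsWithStats(m)
for i in range(1,n):
  if st[i,4]>80:print("blue",st[i],ce[i].round(1),ray(p,*ce[i],.03).round(4))
g=cv2.medianBlur(cv2.cvtColor(b,6),3)
c=cv2.HoughCircles(g,cv2.HOUGH_GRADIENT,1,25,param1=120,param2=16,minRadius=20,maxRadius=36)
if c is not None:
  for q in c[0]:
    X=ray(p,q[0],q[1],.027)
    if .44<X[0]<.54 and .2<X[1]<.4:print(q.round(),X.round(4))
E
```

```text
clock: 20.65
ee_pos: [0.406, 0.2604, 0.0801]
tool_rot: [0.002, 0.089, 0.996, 0.001]
force: [-1.1, -0.2, 0.7]
grip_width: -0.0
grip_force: 0.0
[0.40600194 0.26036383 0.08012067] [-1.0519524  -0.15592248  0.68570516]
blue [ 399  244   38   71 1435] [417.  276.3] [0.5047 0.395  0.03  ]
[372. 230.  34.] [0.452  0.3584 0.027 ]
[378. 272.  21.] [0.4956 0.3616 0.027 ]
[324. 240.  29.] [0.454  0.3149 0.027 ]
[356. 248.  21.] [0.468  0.3424 0.027 ]
[336. 280.  34.] [0.4982 0.3225 0.027 ]
```

The tab is 34 mm ahead along track +x and aligned within 2 mm. Lowering to a real tip height of about 39 mm.

```bash
python3 -m jog '[{"tx":0,"ty":-1,"tz":15,"roll":0,"fingers":0},{"tx":0,"ty":-1,"tz":30,"roll":0,"fingers":0},{"tx":0,"ty":-1,"tz":45,"roll":0,"fingers":0},{"tx":0,"ty":-1,"tz":58,"roll":0,"fingers":0},{"tx":0,"ty":-1,"tz":64,"roll":0,"fingers":0},{"tx":0,"ty":-1,"tz":64,"roll":0,"fingers":0},{"tx":-4,"ty":-1,"tz":64,"roll":0,"fingers":0},{"tx":-8,"ty":-1,"tz":64,"roll":0,"fingers":0},{"tx":-12,"ty":-1,"tz":64,"roll":0,"fingers":0},{"tx":-15,"ty":-1,"tz":64,"roll":0,"fingers":0}]'
```

```text
clock: 21.53
ee_pos: [0.4211, 0.2561, 0.0154]
tool_rot: [0.001, 0.089, 0.996, 0.001]
force: [0.1, 0.1, -0.4]
grip_width: 0.0002
grip_force: 0.0
```

```bash
python3 -m jog '[{"tx":-2,"ty":0,"tz":0,"roll":0,"fingers":0},{"tx":-4,"ty":0,"tz":0,"roll":0,"fingers":0},{"tx":-6,"ty":0,"tz":0,"roll":0,"fingers":0},{"tx":-8,"ty":0,"tz":0,"roll":0,"fingers":0},{"tx":-10,"ty":0,"tz":0,"roll":0,"fingers":0},{"tx":-12,"ty":0,"tz":0,"roll":0,"fingers":0},{"tx":-14,"ty":0,"tz":0,"roll":0,"fingers":0},{"tx":-16,"ty":0,"tz":0,"roll":0,"fingers":0},{"tx":-18,"ty":0,"tz":0,"roll":0,"fingers":0},{"tx":-20,"ty":0,"tz":0,"roll":0,"fingers":0}]'
```

```text
clock: 22.37
ee_pos: [0.4391, 0.2518, 0.0142]
tool_rot: [-0.0, 0.089, 0.996, -0.0]
force: [-1.9, -0.3, 1.1]
grip_width: 0.0002
grip_force: 0.8
```

Contact is about 1.9 N, as expected for the slide. Continuing.

```bash
python3 -m jog '[{"tx":-2,"ty":0,"tz":0,"roll":0,"fingers":0},{"tx":-4,"ty":0,"tz":0,"roll":0,"fingers":0},{"tx":-6,"ty":0,"tz":0,"roll":0,"fingers":0},{"tx":-8,"ty":0,"tz":0,"roll":0,"fingers":0},{"tx":-10,"ty":0,"tz":0,"roll":0,"fingers":0},{"tx":-12,"ty":0,"tz":0,"roll":0,"fingers":0},{"tx":-14,"ty":0,"tz":0,"roll":0,"fingers":0},{"tx":-16,"ty":0,"tz":0,"roll":0,"fingers":0},{"tx":-18,"ty":0,"tz":0,"roll":0,"fingers":0},{"tx":-20,"ty":0,"tz":0,"roll":0,"fingers":0}]'
```

```text
clock: 23.2
ee_pos: [0.459, 0.2485, 0.0143]
tool_rot: [-0.0, 0.089, 0.996, -0.0]
force: [-1.6, -1.4, 0.6]
grip_width: -0.0003
grip_force: 0.8
```

```bash
python3 -m jog '[{"tx":-1,"ty":0,"tz":0,"roll":0,"fingers":0},{"tx":-2,"ty":0,"tz":0,"roll":0,"fingers":0},{"tx":-3,"ty":0,"tz":0,"roll":0,"fingers":0},{"tx":-4,"ty":0,"tz":0,"roll":0,"fingers":0},{"tx":-5,"ty":0,"tz":0,"roll":0,"fingers":0},{"tx":-6,"ty":0,"tz":0,"roll":0,"fingers":0},{"tx":-7,"ty":0,"tz":0,"roll":0,"fingers":0},{"tx":-8,"ty":0,"tz":0,"roll":0,"fingers":0},{"tx":-8,"ty":0,"tz":0,"roll":0,"fingers":0},{"tx":-8,"ty":0,"tz":0,"roll":0,"fingers":0}]'
```

```text
clock: 24.03
ee_pos: [0.4671, 0.2473, 0.0145]
tool_rot: [0.0, 0.089, 0.996, 0.0]
force: [-1.0, 0.2, -0.4]
grip_width: 0.0001
grip_force: 0.5
```

```bash
python3 -m jog '[{"tx":-0.5,"ty":0,"tz":0,"roll":0,"fingers":0},{"tx":-1,"ty":0,"tz":0,"roll":0,"fingers":0},{"tx":-1.5,"ty":0,"tz":0,"roll":0,"fingers":0},{"tx":-2,"ty":0,"tz":0,"roll":0,"fingers":0},{"tx":-2.5,"ty":0,"tz":0,"roll":0,"fingers":0},{"tx":-3,"ty":0,"tz":0,"roll":0,"fingers":0},{"tx":-3,"ty":0,"tz":0,"roll":0,"fingers":0},{"tx":-3,"ty":0,"tz":0,"roll":0,"fingers":0},{"tx":-3,"ty":0,"tz":0,"roll":0,"fingers":0},{"tx":-3,"ty":0,"tz":0,"roll":0,"fingers":0}]'
```

```text
clock: 24.87
ee_pos: [0.4682, 0.247, 0.0144]
tool_rot: [-0.001, 0.089, 0.996, 0.0]
force: [-6.9, 2.3, 4.2]
grip_width: 0.0006
grip_force: 3.5
```

```bash
python3 -m jog '[{"tx":-0.5,"ty":0,"tz":0,"roll":0,"fingers":0},{"tx":-1,"ty":0,"tz":0,"roll":0,"fingers":0},{"tx":-1.5,"ty":0,"tz":0,"roll":0,"fingers":0},{"tx":-2,"ty":0,"tz":0,"roll":0,"fingers":0},{"tx":-2.5,"ty":0,"tz":0,"roll":0,"fingers":0},{"tx":-3,"ty":0,"tz":0,"roll":0,"fingers":0},{"tx":-3,"ty":0,"tz":0,"roll":0,"fingers":0},{"tx":-3,"ty":0,"tz":0,"roll":0,"fingers":0},{"tx":-3,"ty":0,"tz":0,"roll":0,"fingers":0},{"tx":-3,"ty":0,"tz":0,"roll":0,"fingers":0}]'
```

```text
clock: 25.7
ee_pos: [0.4682, 0.2468, 0.0144]
tool_rot: [-0.004, 0.089, 0.996, -0.0]
force: [-15.9, 3.6, 11.7]
grip_width: -0.0002
grip_force: 8.1
```

The slide is hard against its end. I'll back away, rise clear and verify.

```bash
python3 -m jog '[{"tx":5,"ty":0,"tz":0,"roll":0,"fingers":0},{"tx":12,"ty":0,"tz":0,"roll":0,"fingers":0},{"tx":20,"ty":0,"tz":0,"roll":0,"fingers":0},{"tx":28,"ty":0,"tz":0,"roll":0,"fingers":0},{"tx":28,"ty":0,"tz":-30,"roll":0,"fingers":0},{"tx":28,"ty":0,"tz":-65,"roll":0,"fingers":0},{"tx":28,"ty":0,"tz":-100,"roll":0,"fingers":0},{"tx":28,"ty":0,"tz":-140,"roll":0,"fingers":0},{"tx":28,"ty":-30,"tz":-170,"roll":0,"fingers":0},{"tx":28,"ty":-60,"tz":-200,"roll":0,"fingers":0}]'
python3 -m jog '[{"tx":0,"ty":0,"tz":0,"roll":0,"fingers":0},{"tx":0,"ty":0,"tz":0,"roll":0,"fingers":0},{"tx":0,"ty":0,"tz":0,"roll":0,"fingers":0},{"tx":0,"ty":0,"tz":0,"roll":0,"fingers":0},{"tx":0,"ty":0,"tz":0,"roll":0,"fingers":0},{"tx":0,"ty":0,"tz":0,"roll":0,"fingers":0},{"tx":0,"ty":0,"tz":0,"roll":0,"fingers":0},{"tx":0,"ty":0,"tz":0,"roll":0,"fingers":0},{"tx":0,"ty":0,"tz":0,"roll":0,"fingers":0},{"tx":0,"ty":0,"tz":0,"roll":0,"fingers":0}]'
python3 - <<'E'
from h import *
for cam in("wrist","side"):
  p=vision.camera_params(cam);b=vision.camera(cam)[:,:,::-1];cv2.imwrite(f"pics/end_{cam}.png",b)
  hsv=cv2.cvtColor(b,cv2.COLOR_BGR2HSV)
  for nm,lo,hi,z in(("red",(0,140,80),(8,255,255),.05),("blue",(100,120,40),(128,255,255),.03)):
    n,l,st,ce=cv2.connectedComponentsWithStats(cv2.inRange(hsv,lo,hi))
    for i in range(1,n):
      X=ray(p,*ce[i],z)
      if st[i,4]>15 and .35<X[0]<.6 and .1<X[1]<.45:print(cam,nm,ce[i].round(1),st[i,4],X.round(4))
  if cam=="wrist":
    g=cv2.medianBlur(cv2.cvtColor(b,6),3)
    c=cv2.HoughCircles(g,cv2.HOUGH_GRADIENT,1,18,param1=120,param2=14,minRadius=10,maxRadius=20)
    for q in (c[0] if c is not None else []):
      X=ray(p,q[0],q[1],.027)
      if .46<X[0]<.53 and .2<X[1]<.4:print(q.round(),X.round(4))
E
```

```text
clock: 26.53
ee_pos: [0.4349, 0.1934, 0.2157]
tool_rot: [0.001, 0.087, 0.996, 0.0]
force: [0.7, 1.0, -0.4]
grip_width: -0.0003
grip_force: 0.0
clock: 27.37
ee_pos: [0.4346, 0.1931, 0.2131]
tool_rot: [-0.0, 0.089, 0.996, -0.0]
force: [-0.5, 0.1, 0.3]
grip_width: -0.0004
grip_force: 0.0
wrist red [300.1 201.7] 162 [0.483  0.2447 0.05  ]
wrist blue [300.3 148.1] 167 [0.4182 0.2566 0.03  ]
wrist blue [410.4 197.1] 590 [0.5098 0.3947 0.03  ]
[352. 196.  19.] [0.4961 0.3174 0.027 ]
[386. 196.  17.] [0.503  0.3644 0.027 ]
[318. 194.  17.] [0.484  0.2735 0.027 ]
[334. 180.  17.] [0.4682 0.2967 0.027 ]
side red [272.6 218.9] 27 [0.4834 0.2484 0.05  ]
side blue [289.9 236.2] 17 [0.4259 0.3014 0.03  ]
side blue [256.7 259.2] 156 [0.512  0.4103 0.03  ]
```

The tab moved 45 mm across, to its closed place. The hubs are 46 to 47 mm apart with the first against the stop, and the arm is clear. Handing in.

```bash
python3 -c "
from station import order
print(order.sign_off())"
```

```text
the job is handed in; nothing more can be done
None
```

The job is handed in, with no verdict returned: by force and camera checks, all three hubs are home against the stop, the keeper is fully across behind the last one, and the arm is clear; I did not re-measure the bystanders.

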